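# Set the flip flags of the cooling bays

## Task

Three cooling bays on the hot-shop bench each have a flip-over flag: ring face up means a piece is cooling on the bay's pad, bar face up means the pad is empty, and two of the three flags are wrong. With a fingertip, gently push each wrong flag over its pivot by the V-shaped prongs beside it until it lies fully down on its other side, so that every flag tells the truth. Pinch or pick up nothing, keep the right flag lying as it is, and leave the glass and everything else on the bench where it stands.

Things in the scene. Friction and masses are not known exactly. Their poses are not given: they have to be found in the camera images.
- bay_a: Cooling bay with the glass orb on its pad; its flag starts wrong, bar up. Bays swap places. Fixed. Origin on the bench, below the middle of the flag's axle; x to the far side, y along the axle, z up. In mm: foot plate x -65..235, y -55..55, 8 thick; white pad dia. 104, centre x 170, top z 20; posts at y +-40, 22 by 6, tops z 132.
- flag_a (a joint): Angle of this bay's flag, a level leaf 66 wide, 75 long, 4 thick. 0: lies towards the robot (bay -x), bar face up; 1.57: upright; 3.14: lies to the far side (+x), ring face up. Hard stops at 0 and 3.14. It swings up and over; let go, its weight (90 g, lightly damped) drops it to the stop on its side of upright and keeps it there.
- flag_a_mark (a point): Centre of this flag's leaf, 43 mm from the axle, mid thickness. Moves with the flag.
- flag_a_hub (a point): On the axle, 120 mm up, at bay y +80, outside the leaf: root of a V of two round prongs, dia. 10, reaching 80 mm, at 45 degrees either side of the leaf's plane. At 0 both lean to the robot, one up (tip 57 above axle), one down; at 3.14 to the far side likewise. Pushing the upper one level across, 40 mm above the axle (1 to 2 N), tips the leaf past upright; the V then opens upward round the finger.
- bay_b: Cooling bay, pad empty; its flag starts wrong, ring up. Bays swap places. Fixed. Origin on the bench, below the middle of the flag's axle; x to the far side, y along the axle, z up. In mm: foot plate x -65..235, y -55..55, 8 thick; white pad dia. 104, centre x 170, top z 20; posts at y +-40, 22 by 6, tops z 132.
- flag_b (a joint): Angle of this bay's flag, a level leaf 66 wide, 75 long, 4 thick. 0: lies towards the robot (bay -x), bar face up; 1.57: upright; 3.14: lies to the far side (+x), ring face up. Hard stops at 0 and 3.14. It swings up and over; let go, its weight (90 g, lightly damped) drops it to the stop on its side of upright and keeps it there.
- flag_b_mark (a point): Centre of this flag's leaf, 43 mm from the axle, mid thickness. Moves with the flag.
- flag_b_hub (a point): On the axle, 120 mm up, at bay y +80, outside the leaf: root of a V of two round prongs, dia. 10, reaching 80 mm, at 45 degrees either side of the leaf's plane. At 0 both lean to the robot, one up (tip 57 above axle), one down; at 3.14 to the far side likewise. Pushing the upper one level across, 40 mm above the axle (1 to 2 N), tips the leaf past upright; the V then opens upward round the finger.
- bay_c: Cooling bay, pad empty; its flag is right, bar up. Bays swap places. Fixed. Origin on the bench, below the middle of the flag's axle; x to the far side, y along the axle, z up. In mm: foot plate x -65..235, y -55..55, 8 thick; white pad dia. 104, centre x 170, top z 20; posts at y +-40, 22 by 6, tops z 132.
- flag_c (a joint): Angle of this bay's flag, a level leaf 66 wide, 75 long, 4 thick. 0: lies towards the robot (bay -x), bar face up; 1.57: upright; 3.14: lies to the far side (+x), ring face up. Hard stops at 0 and 3.14. It swings up and over; let go, its weight (90 g, lightly damped) drops it to the stop on its side of upright and keeps it there.
- flag_c_mark (a point): Centre of this flag's leaf, 43 mm from the axle, mid thickness. Moves with the flag.
- flag_c_hub (a point): On the axle, 120 mm up, at bay y +80, outside the leaf: root of a V of two round prongs, dia. 10, reaching 80 mm, at 45 degrees either side of the leaf's plane. At 0 both lean to the robot, one up (tip 57 above axle), one down; at 3.14 to the far side likewise. Pushing the upper one level across, 40 mm above the axle (1 to 2 N), tips the leaf past upright; the V then opens upward round the finger.
- orb: Loose amber glass orb, flat-bottomed, dia. 88, 74 high, 450 g, standing on one bay's pad. Origin: centre of its underside. Not to be touched.
- wax_puck: Loose yellow wax puck, dia. 40, 28 high, between two bays. Origin: centre of underside. Bystander.
- brass_weight: Loose brass weight with a knob, dia. 38, 43 high, between two bays. Origin: centre of underside. Bystander.
- tin: Loose closed steel can, dia. 72, 90 high, right of the bays. Origin: centre of underside. Bystander.
- tumbler: Loose clear glass tumbler, dia. 72, 85 high, on the bench itself (not in a bay), left of the bays. Origin: centre of underside. Bystander.
- shaping_block: Loose wooden shaping block 75 by 60 by 45 with a rod handle to 160 on its -x side, left of the bays. Origin: centre of the block's underside. Bystander.
- brush: Loose brush lying on the bench near the robot, right. Origin: on its underside, x along it. Bystander.
- graphite_block: Loose black block 60 by 45 by 30, far right. Origin: centre of underside. Bystander.

How it is judged (in metres and radians):
At the end, for the whole second after the job is handed in: The flag of the bay with the glass orb lies to the far side, ring up (above 2.99 rad), both empty bays' flags lie towards the robot, bar up (below 0.15 rad), all at rest; the orb still stands upright on its pad, within 15 mm of its start (value of joint flag_a above 2.99 rad and value of joint each of flag_b, flag_c below 0.15 rad and velocity of joint flag_a between -0.1 and 0.1 rad/s and velocity of joint flag_b between -0.1 and 0.1 rad/s and distance of orb from where it was at the start of the episode below 0.015 m and angle between orb's own z axis and vertical below 0.15 rad); the robot touches nothing.
It fails at once if the flag that was already right is turned (more than 0.4 rad) (value of joint flag_c above 0.4 rad).
It fails at once if the glass orb is moved more than 15 mm (distance of orb from where it was at the start of the episode above 0.015 m).
It fails at once if a bystander is moved or lifted more than 25 mm (distance of any of wax_puck, brass_weight, tin, tumbler, shaping_block, brush, graphite_block from where it was at the start of the episode above 0.025 m).
It fails at once if a flag or its bay is pushed or pinched with the fingers harder than 25 N (contact force between the fingers and bay_a above 25 N or contact force between the fingers and bay_b above 25 N or contact force between the fingers and bay_c above 25 N).
It also fails if it takes over 50 s, if anything falls off the work surface, if the arm or the gripper's body presses on something with over 40 N, if the wrist force passes 120 N, or if a joint passes its speed limit or range.

## Robot

A 6-joint arm with a two-finger parallel gripper is mounted at the origin on the work surface. World frame = base frame: x ahead of the robot, y to its left, z up, the work surface at z = 0. Lengths are in m, angles in degrees, forces in N, time in s.
With the tool pointing down it reaches from about 0.35 to 0.875 m from the base axis. Payload 4.2 kg.
Tool frame: the origin (TCP) lies on the front face of the gripper's body, between the roots of the fingers; the fingertips stand 70 mm ahead of it and the grasp point (between the pads) lies 51 mm ahead of it; z points along the fingers, y is the line along which they close (so a half turn about z gives the same grasp; the last joint's range is limited). The gripper opens to 87 mm and grips with 3 to 60 N. Pads are 19 mm wide; open, the fingers measure 117 mm over their backs; the gripper's body (75 mm by 190 mm) begins 51 mm behind the grasp point.
Start: joints at [14.817, 22.042, 0.453, 0, -68.411, -14.817], TCP at [0.625, 0, 0.292] pointing down, gripper open.
Joint ranges: [-179.83, 179.83], [-69.29, 118.12], [-61.27, 80.66], [-181.25, 117.63], [-171.15, -9.14], [-177.46, 177.46]. Speed limits (degrees/s): [159.86, 159.86, 180, 180, 180, 180].

## Interface

Orientations are given as a 3x3 rotation matrix whose columns are the frame's x, y, z axes.
In Python, from station import r gives the robot as it stands.
- The arm moves only by the shell command python3 -m pendant 'ROWS' [OPENING]. ROWS is JSON, a list of rows, each a list of 2 entries, a list of its own where there are three numbers: the shift along the tool's x, y, z in mm, then the turn, a rotation vector about the tool's x, y, z in rad. A call has 1 to 10 rows; each row is the pose to reach, as a shift and turn from the pose commanded when the call began, along the tool's axes at that moment; what a row does not reach only later rows make up. A row lasts 1/10 s, in which the tool goes at most 50 mm and 8.59 degrees, less where a joint would pass 70% of its speed; a pose out of reach is approached as far as the arm can. A call with a gripper value outside its range is refused whole. OPENING is the opening, from 0 (shut) to 1 (fully open), set as the call begins (- or left out, the last holds). The fingers move at their own pace and stop on an object; the grip force is fixed at half the most. Time passes only in rows, so rows that repeat a pose let the fingers close. It gives the time, the measured TCP pose, the force, the opening and the grip force at its end, in the units of the state.
- r.sense(): the state, without advancing time (a new reading comes with each control period).
- r.capture(name): name is "scene" or "side" or "wrist"; returns a dict with "frame" (400x640x3 uint8, red, green, blue), "vertical_fov" (degrees; the focal length in pixels is half the picture's height over the tangent of half this angle, whatever the lens; pixels are square), "cx", "cy" (the principal point, pixels), "distortion" ([k1, k2, p1, p2, k3] as OpenCV has them; the pictures are not rectified), "rvec" (rotation vector, rad) and "tvec" (3), from world to camera coordinates, as OpenCV has them. Camera axes: x right, y down, z forward; pixel columns grow to the right and rows downward; lengths in m; the calibration is good to about 2 mm. A picture is of the moment at which its call begins. There is no depth.
- r.finish_job(): hands the job in; it is judged then, once.
The state is a dict: "time_s": time; "joints": joint angles; "joint_velocities": joint speeds; "effort": joint torques, N m; "tcp_pos": TCP position; "ee_rot": TCP orientation; "wrist_force": force on the tool from outside, world axes, zero at the start; "moment": the same for the moment, N m; "gripper_width": opening from 0.0 (shut) to 1.0 (fully open); "gripper_force": force on a finger pad.
Only numpy, scipy, OpenCV 4.12 (cv2) and the standard library are available. Lean on these libraries where they do the work, as an engineer would, in place of code of your own. Each camera call takes 0.05 s, during which the arm holds its last target. There are 200 camera calls.

## Working session

There is one attempt and no reset: what is moved stays moved. The work goes in short steps, Python scripts to look and compute and a shell command to move; the robot and the scene stay as the last step left them, time stands still between calls to the robot, and variables do not carry over. Pictures are saved under pics/ and viewed, at most 10 in all, crops included, and the job is handed in when it is done.

```bash
mkdir -p pics
python3 - <<'E'
from station import r
import cv2
for n in("scene","side"):
    c=r.capture(n); cv2.imwrite(f"pics/{n}0.png",c["frame"][:,:,::-1]); print(n,c["vertical_fov"],c["cx"],c["cy"],c["distortion"],c["rvec"],c["tvec"])
s=r.sense(); print(s["time_s"],s["tcp_pos"],s["ee_rot"],s["gripper_width"])
E
```

```text
scene 56.89449387487769 315.0533696597206 196.03563075863696 [-0.06843358  0.          0.          0.          0.        ] [ 2.46369087  0.67314654 -0.22775916] [-0.41879216 -0.16637451  1.42295665]
side 52.61292200180813 314.88623032605335 203.91418029680673 [0.0154348 0.        0.        0.        0.       ] [ 2.09420812 -0.59554681  0.34973556] [-0.42729124  0.20499844  1.01507538]
0.1 [6.24616232e-01 3.17308511e-05 2.91285417e-01] [[-1.59016282e-04 -9.99998178e-01 -1.90231450e-03]
 [-9.99999985e-01  1.59147505e-04 -6.88294182e-05]
 [ 6.91320414e-05  1.90230353e-03 -9.99998188e-01]] 0.9988811113920151
```

View pics/scene0.png

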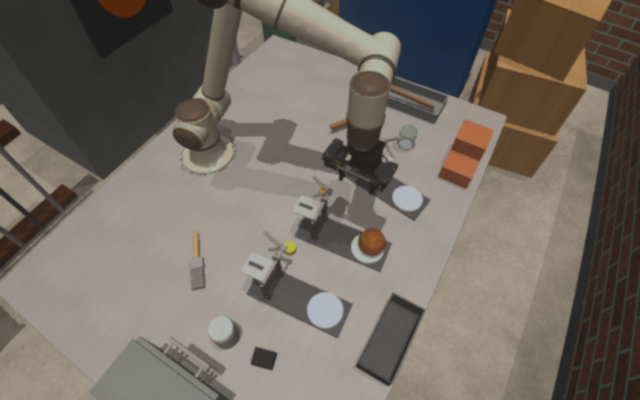

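View pics/side0.png

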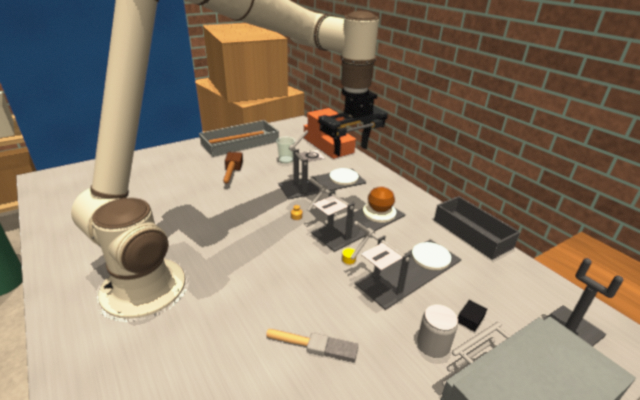

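The left bay shows ring up over an empty pad (pad at about (343,177) in side), so it is bay_b. The middle bay has the orb at about (381,200) with bar up, so it is bay_a. The right bay, pad at (431,256), is bay_c and already correct. I'll enlarge for measuring.

```bash
python3 -m pendant '[[[0,0,0],[0,0,0]]]' 0
python3 - <<'E'
import cv2
a=cv2.imread("pics/side0.png")[135:255,260:420]; cv2.imwrite("pics/sc.png",cv2.resize(a,None,fx=5,fy=5,interpolation=cv2.INTER_CUBIC))
a=cv2.imread("pics/scene0.png")[170:290,270:430]; cv2.imwrite("pics/cc.png",cv2.resize(a,None,fx=5,fy=5,interpolation=cv2.INTER_CUBIC))
E
```

```text
time_s: 0.2
tcp_pos: [0.6247, 0.0, 0.2916]
ee_rot: [[-0.0, -1.0, -0.001], [-1.0, 0.0, -0.0], [0.0, 0.001, -1.0]]
wrist_force: [0.1, 0.0, 0.3]
gripper_width: 0.964
gripper_force: 0.0
```

View pics/sc.png

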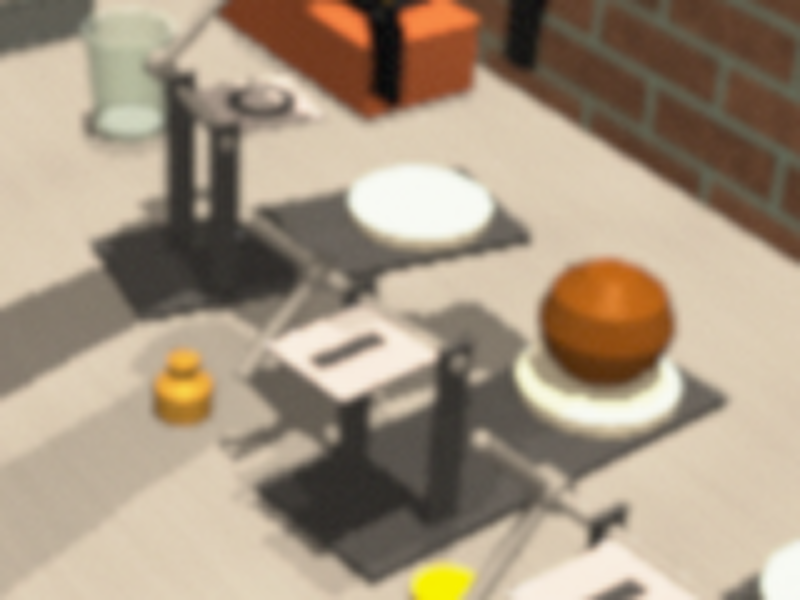

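View pics/cc.png

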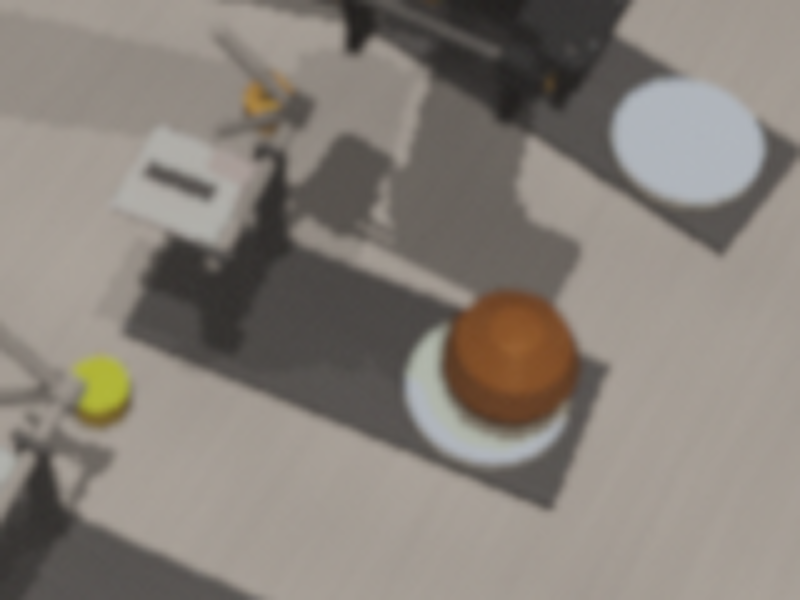

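Middle bay A hub at side crop (315,272) and scene crop (295,108), prongs leaning to the robot. Left bay B hub at side crop (160,65), ring up. I'll fit both bay poses from plate corners, post tops and hubs.

```bash
cat > fit.py <<'E'
from station import r
import cv2, numpy as np
from scipy.optimize import least_squares
C={n:r.capture(n) for n in("scene","side")}
def proj(n,P):
    c=C[n]; f=200/np.tan(np.radians(c["vertical_fov"]/2)); K=np.array([[f,0,c["cx"]],[0,f,c["cy"]],[0,0,1]])
    return cv2.projectPoints(np.float64(P),np.float64(c["rvec"]),np.float64(c["tvec"]),K,np.float64(c["distortion"]))[0][:,0]
def W(p,P):
    P=np.array(P)/1000; c,s=np.cos(p[2]),np.sin(p[2])
    return np.c_[p[0]+c*P[:,0]-s*P[:,1],p[1]+s*P[:,0]+c*P[:,1],P[:,2]]
off={"side":(260,135),"scene":(270,170)}
def fit(obs,p0):
    def res(p): return np.concatenate([(proj(n,W(p,[o[1] for o in obs if o[0]==n]))-np.array([np.array(o[2])/5+off[n] for o in obs if o[0]==n])) for n in off]).ravel()
    s=least_squares(res,p0,loss="soft_l1"); return s.x,res(s.x).reshape(-1,2)
A=[("side",(-65,-55,8),(372,575)),("side",(-65,55,8),(262,488)),("side",(235,-55,8),(722,398)),("side",(0,-40,132),(457,345)),("side",(0,80,120),(318,272)),("side",(-57,80,177),(258,212)),("side",(-57,80,63),(248,370)),
("scene",(-65,-55,8),(125,332)),("scene",(235,-55,8),(550,508)),("scene",(235,55,8),(608,368)),("scene",(0,80,120),(295,108)),("scene",(-57,80,177),(220,32)),("scene",(-57,80,63),(222,132))]
B=[("side",(-65,-55,8),(140,315)),("side",(-65,55,8),(97,243)),("side",(235,-55,8),(528,240)),("side",(0,-40,132),(225,130)),("side",(0,40,132),(180,75)),("side",(0,80,120),(160,65)),("side",(170,0,20),(420,202)),
("scene",(235,-55,8),(722,252)),("scene",(235,55,8),(798,150)),("scene",(170,0,20),(688,140))]
if __name__=="__main__":
  np.set_printoptions(precision=4,suppress=True)
  for nm,o,p0 in(("A",A,(.6,0,0)),("B",B,(.6,.2,0))):
    p,e=fit(o,p0); print(nm,p,np.degrees(p[2]));print(e.round(1).tolist())
    print("hub,uprobot,upfar",W(p,[(0,80,120),(-57,80,177),(57,80,177),(170,0,20)]))
E
python3 fit.py
```

```text
A [ 0.5468 -0.0776  0.0911] 5.219314524075432
[[1.1, -0.7], [-0.6, -2.5], [3.0, -1.1], [1.0, -1.4], [1.3, -1.5], [-1.8, -0.7], [-0.4, 1.2], [-1.8, -0.6], [-0.0, 0.8], [0.1, -0.3], [0.0, 0.6], [-1.6, -1.3], [-1.4, -0.2]]
hub,uprobot,upfar [[ 0.5395  0.002   0.12  ]
 [ 0.4828 -0.0032  0.177 ]
 [ 0.5963  0.0072  0.177 ]
 [ 0.7161 -0.0622  0.02  ]]
B [ 0.5774  0.204  -0.1556] -8.913302823995895
[[0.9, 0.1], [-1.4, -1.1], [1.5, -1.5], [0.5, -1.2], [0.5, -0.3], [0.4, 0.0], [0.3, -0.6], [-1.7, -0.2], [-0.5, -0.9], [-2.1, -0.4]]
hub,uprobot,upfar [[0.5898 0.2831 0.12  ]
 [0.5335 0.2919 0.177 ]
 [0.6461 0.2742 0.177 ]
 [0.7453 0.1777 0.02  ]]
```

```bash
python3 -m pendant '[[[2,35,0],[0,0,0]],[[4,75,0],[0,0,0]],[[6,115,0],[0,0,0]],[[6,150,0],[0,0,0]],[[6,178,0],[0,0,0]],[[6,178,0],[0,0,0]],[[6,178,25],[0,0,0]],[[6,178,50],[0,0,0]],[[6,178,66],[0,0,0]],[[6,178,66],[0,0,0]]]' 0
python3 - <<'E'
from station import r
import cv2
a=r.capture("side")["frame"][80:230,240:440,::-1]; cv2.imwrite("pics/s2.png",cv2.resize(a,None,fx=4,fy=4,interpolation=cv2.INTER_CUBIC))
E
```

```text
time_s: 1.3
tcp_pos: [0.4463, -0.0062, 0.2243]
ee_rot: [[-0.0, -1.0, -0.005], [-1.0, 0.0, -0.001], [0.001, 0.005, -1.0]]
wrist_force: [-0.1, -0.8, -0.5]
gripper_width: 0.029
gripper_force: 0.0
```

View pics/s2.png

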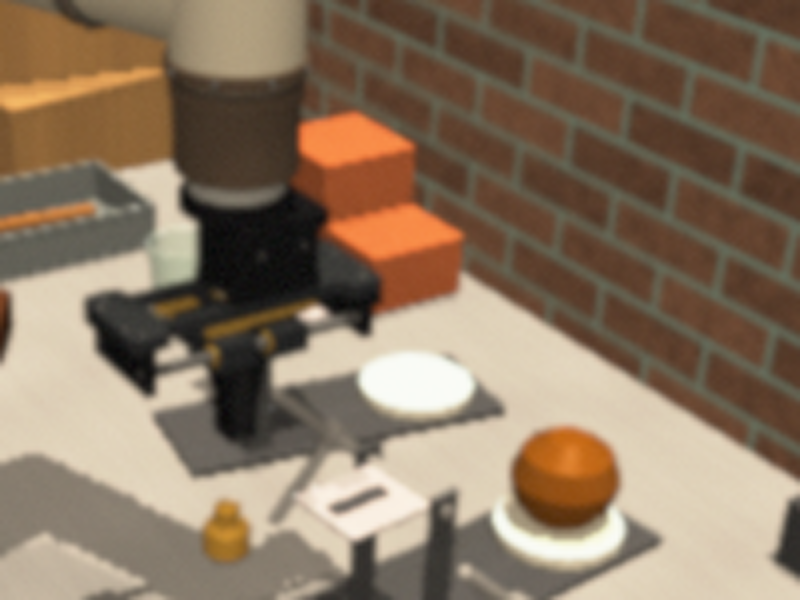

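The closed fingertip stands just robot-side of bay A's upper prong (tip at about (280,395)), in line with it. Next I push gently to the far side.

```bash
python3 -m pendant '[[[-1,-12,0],[0,0,0]],[[-2,-24,0],[0,0,0]],[[-3,-36,0],[0,0,0]],[[-4,-48,0],[0,0,0]],[[-5,-60,0],[0,0,0]],[[-6,-72,0],[0,0,0]],[[-7,-84,0],[0,0,0]],[[-9,-96,0],[0,0,0]],[[-10,-104,0],[0,0,0]],[[-10,-110,0],[0,0,0]]]' 0
python3 -m pendant '[[[-1,-6,0],[0,0,0]],[[-1,-12,0],[0,0,0]],[[-2,-20,0],[0,0,0]],[[-2,-28,0],[0,0,0]],[[-3,-36,0],[0,0,0]],[[-4,-44,0],[0,0,0]],[[-5,-52,0],[0,0,0]],[[-5,-58,0],[0,0,0]],[[-5,-58,0],[0,0,0]]]' 0
python3 - <<'E'
from station import r
import cv2
a=r.capture("side")["frame"][80:230,260:460,::-1]; cv2.imwrite("pics/s3.png",cv2.resize(a,None,fx=4,fy=4,interpolation=cv2.INTER_CUBIC))
E
```

```text
time_s: 2.35
tcp_pos: [0.5579, 0.0042, 0.2261]
ee_rot: [[0.0, -1.0, 0.0], [-1.0, -0.0, -0.0], [0.0, -0.0, -1.0]]
wrist_force: [-0.4, 0.5, -0.1]
gripper_width: 0.007
gripper_force: 0.1
time_s: 3.25
tcp_pos: [0.6157, 0.0091, 0.226]
ee_rot: [[-0.0, -1.0, 0.0], [-1.0, 0.0, -0.0], [0.0, -0.0, -1.0]]
wrist_force: [-0.4, -0.3, -0.6]
gripper_width: 0.007
gripper_force: 0.0
```

View pics/s3.png

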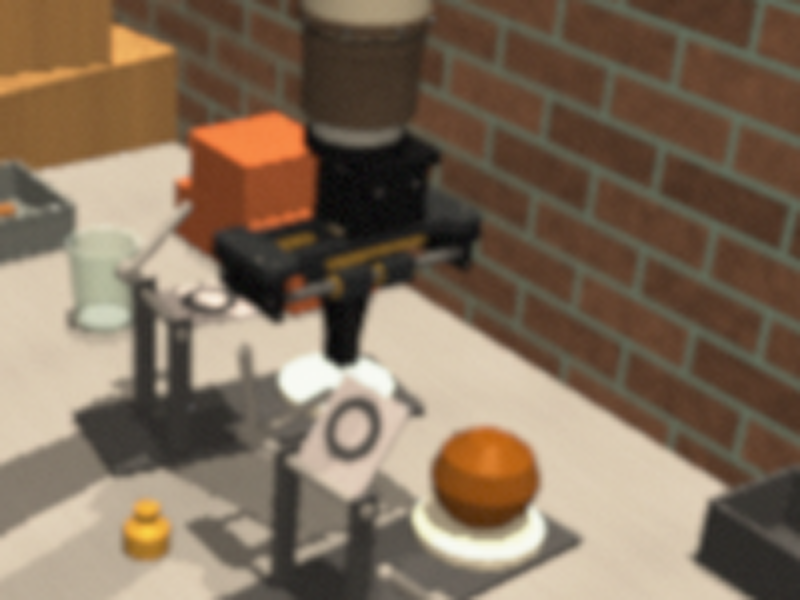

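Bay A's flag is past upright with its ring face showing. It looks mid-fall, with the trailing prong at (248,390) and clear of the finger. I'll wait, lift and look again.

```bash
python3 -m pendant '[[[0,0,0],[0,0,0]],[[0,0,0],[0,0,0]],[[0,0,0],[0,0,0]],[[0,0,0],[0,0,0]],[[0,0,0],[0,0,0]],[[0,0,0],[0,0,0]],[[0,0,0],[0,0,0]],[[0,0,0],[0,0,0]]]' 0
python3 - <<'E'
from station import r
import cv2
a=r.capture("side")["frame"][80:230,260:460,::-1]; cv2.imwrite("pics/s4.png",cv2.resize(a,None,fx=4,fy=4,interpolation=cv2.INTER_CUBIC))
E
```

```text
time_s: 4.1
tcp_pos: [0.615, 0.009, 0.2262]
ee_rot: [[-0.0, -1.0, -0.0], [-1.0, 0.0, -0.0], [0.0, 0.0, -1.0]]
wrist_force: [-0.4, -0.4, -0.9]
gripper_width: 0.002
gripper_force: 0.0
```

View pics/s4.png

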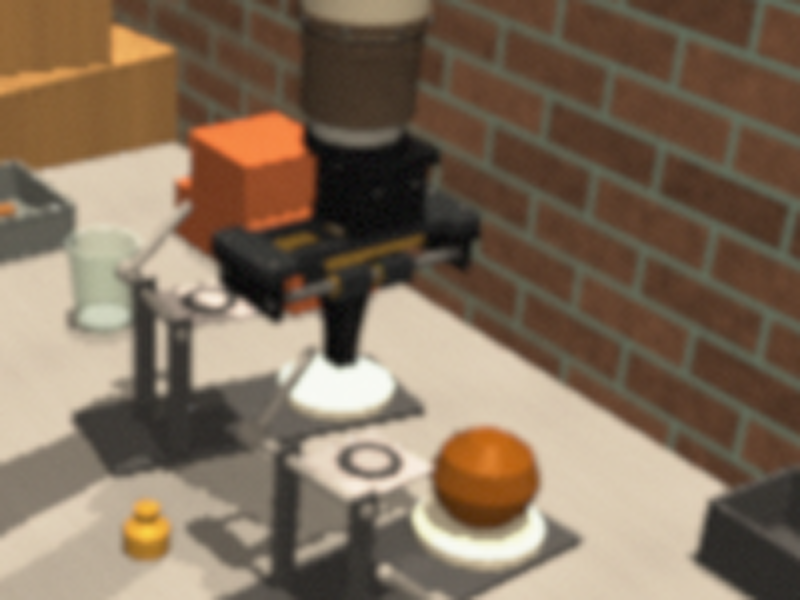

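Bay A's flag lies fully down on the far side, ring up (ring at (370,460)). The orb is untouched and the prong is clear of the finger. On to the far side of bay B's prong.

```bash
python3 -m pendant '[[[0,0,-35],[0,0,0]],[[0,0,-70],[0,0,0]],[[-20,-15,-70],[0,0,0]],[[-60,-30,-70],[0,0,0]],[[-105,-45,-70],[0,0,0]],[[-150,-55,-70],[0,0,0]],[[-195,-64,-70],[0,0,0]],[[-235,-64,-70],[0,0,0]],[[-260,-64,-70],[0,0,0]],[[-260,-64,-70],[0,0,0]]]' 0
python3 -m pendant '[[[0,0,0],[0,0,0]],[[0,0,20],[0,0,0]],[[0,0,45],[0,0,0]],[[0,0,70],[0,0,0]],[[0,0,70],[0,0,0]]]' 0
python3 - <<'E'
from station import r
import cv2
a=r.capture("side")["frame"][80:230,260:460,::-1]; cv2.imwrite("pics/s5.png",cv2.resize(a,None,fx=4,fy=4,interpolation=cv2.INTER_CUBIC))
E
```

```text
time_s: 5.15
tcp_pos: [0.6785, 0.2724, 0.2952]
ee_rot: [[0.004, -1.0, -0.001], [-1.0, -0.004, -0.0], [0.0, 0.001, -1.0]]
wrist_force: [-0.2, 0.1, 0.1]
gripper_width: 0.007
gripper_force: 0.0
time_s: 5.65
tcp_pos: [0.6774, 0.2663, 0.2222]
ee_rot: [[-0.003, -1.0, -0.008], [-1.0, 0.003, -0.004], [0.004, 0.008, -1.0]]
wrist_force: [-0.1, -0.2, -1.0]
gripper_width: 0.005
gripper_force: 0.0
```

View pics/s5.png

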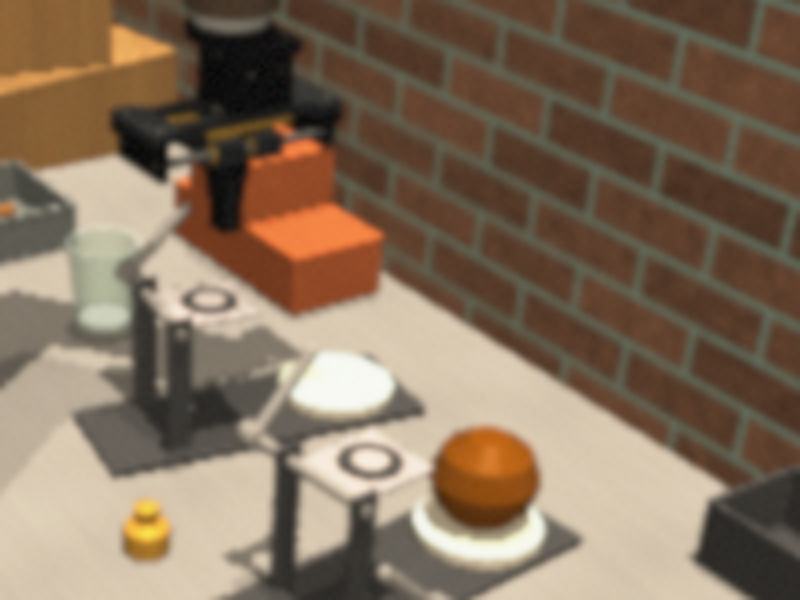

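The finger is on the far side of bay B's upper prong (tip at (187,210)), with clearance. Pushing towards the robot.

```bash
python3 -m pendant '[[[-2,12,0],[0,0,0]],[[-4,24,0],[0,0,0]],[[-6,36,0],[0,0,0]],[[-7,48,0],[0,0,0]],[[-9,60,0],[0,0,0]],[[-11,72,0],[0,0,0]],[[-13,84,0],[0,0,0]],[[-15,96,0],[0,0,0]],[[-16,104,0],[0,0,0]],[[-17,110,0],[0,0,0]]]' 0
python3 -m pendant '[[[-1,6,0],[0,0,0]],[[-2,12,0],[0,0,0]],[[-3,20,0],[0,0,0]],[[-4,28,0],[0,0,0]],[[-6,36,0],[0,0,0]],[[-7,44,0],[0,0,0]],[[-8,50,0],[0,0,0]],[[-8,54,0],[0,0,0]],[[-8,54,0],[0,0,0]]]' 0
python3 -m pendant '[[[0,0,0],[0,0,0]],[[0,0,0],[0,0,0]],[[0,0,0],[0,0,0]],[[0,0,0],[0,0,0]],[[0,0,0],[0,0,0]],[[0,0,0],[0,0,0]],[[0,0,0],[0,0,0]],[[0,0,0],[0,0,0]],[[0,0,-20],[0,0,0]],[[0,0,-40],[0,0,0]]]' 0
python3 -m pendant '[[[0,0,-20],[0,0,0]],[[0,0,-40],[0,0,0]],[[0,0,-40],[0,0,0]],[[0,0,-40],[0,0,0]]]' 0
python3 - <<'E'
from station import r
import cv2
a=r.capture("side")["frame"][100:300,250:510,::-1]; cv2.imwrite("pics/s6.png",cv2.resize(a,None,fx=3,fy=3,interpolation=cv2.INTER_CUBIC))
E
```

```text
time_s: 6.7
tcp_pos: [0.5679, 0.2861, 0.2261]
ee_rot: [[0.0, -1.0, -0.001], [-1.0, -0.0, -0.001], [0.001, 0.001, -1.0]]
wrist_force: [0.0, -0.4, 0.2]
gripper_width: 0.002
gripper_force: 0.1
time_s: 7.6
tcp_pos: [0.5145, 0.2941, 0.2264]
ee_rot: [[0.001, -1.0, 0.0], [-1.0, -0.001, -0.0], [0.0, -0.0, -1.0]]
wrist_force: [0.1, -0.3, 0.0]
gripper_width: 0.004
gripper_force: 0.0
time_s: 8.6
tcp_pos: [0.5148, 0.2938, 0.2661]
ee_rot: [[0.0, -1.0, -0.001], [-1.0, -0.0, -0.001], [0.001, 0.001, -1.0]]
wrist_force: [-0.5, -0.4, -0.2]
gripper_width: 0.001
gripper_force: 0.0
time_s: 9.0
tcp_pos: [0.5148, 0.294, 0.3062]
ee_rot: [[-0.0, -1.0, -0.0], [-1.0, 0.0, 0.001], [-0.001, 0.0, -1.0]]
wrist_force: [-0.1, -0.1, -0.1]
gripper_width: 0.006
gripper_force: 0.0
```

View pics/s6.png

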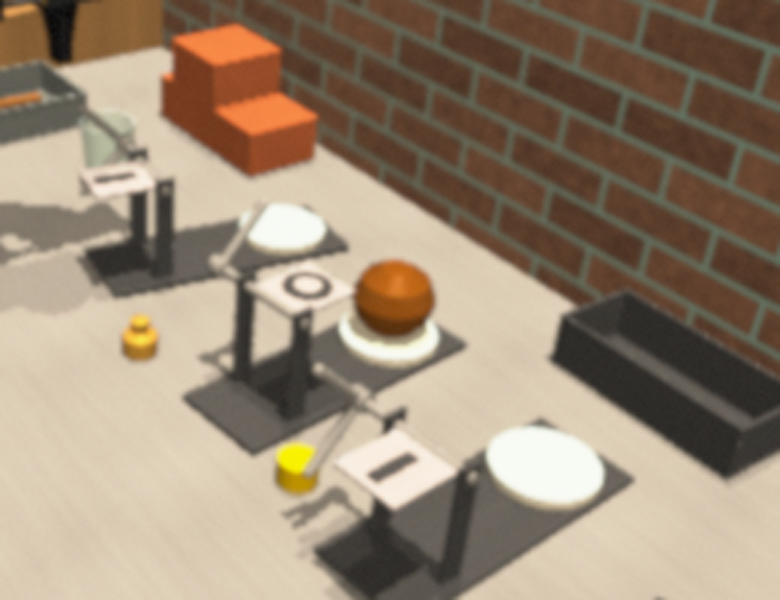

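Bay B's flag now lies bar up towards the robot (115,178), bay A's ring up (307,287), and bay C's bar up as before (393,467). The orb is in place and the gripper is clear.

```bash
python3 -c "
from station import r
print(r.finish_job())"
```

```text
the job is handed in; nothing more can be done
None
```

I turned the two wrong flags, bay A to ring up and bay B to bar up. Bay C's flag, the orb and the bystanders looked unmoved in the last pictures, and I've handed the job in; no verdict came back.

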